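Push a picture frame home in the framing jig

TASK

The freshly painted picture frame lying in the framing jig must sit square and flush against both dark fences, tight in their corner. Its paint must not be touched by the robot: pull the push tool out of the blue cup and push the frame home gently with its rubber foot, leaving it flat on the board. Then stand the push tool upright on the round green mat, and leave the cup and the other things on the desk where they are.

Things in the scene. Friction and masses are not known exactly. Their poses are not given: they have to be found in the camera images.
- jig: framing jig fixed to the desk: plywood board 260 x 220 x 12 mm with two dark wooden fences, each 20 mm wide and 24 mm high above the board, meeting in one corner. Origin: centre of the underside; x along the 260 mm side. One fence runs along the +x edge (its inner face at x = +110 mm), the other along the +y edge (inner face at y = +90 mm). The other two sides are open.
- jig_corner (a point): point on the board's top (12 mm above the desk) in the inner corner of the two fences; axes as the jig's: the board lies towards -x and -y from it
- frame: white wooden picture frame with a picture in it, 160 (x) x 120 (y) x 20 (z) mm, about 0.2 to 0.35 kg, lying loose and askew on the jig's board. Origin: centre of its underside. Its +x side (120 mm long) belongs against the jig's +x fence, its +y side (160 mm long) against the +y fence.
- frame_a (a point): underside corner of the frame at its own x = +80, y = +60 mm: the corner that belongs in the fence corner
- frame_b (a point): underside corner of the frame at its own x = +80, y = -60 mm: the other end of the side for the +x fence
- frame_c (a point): underside corner of the frame at its own x = -80, y = +60 mm: the other end of the side for the +y fence
- pusher: push tool, 130 mm tall, standing upright in the cup: black rubber foot 36 x 36 x 30 mm, above it a square wooden handle 20 x 20 mm up to 130 mm, with a red end. Origin: centre of the foot's underside, z up along the handle, x and y square to the faces of both foot and handle. 0.12 kg.
- cup: heavy blue ceramic cup, loose, 80 mm across the rim, 62 mm tall, inner floor 5 mm above its underside, wall 4 mm. Origin: centre of the underside.
- mat: round green mat fixed to the desk, 120 mm across, 3 mm thick. Origin: centre of the underside.
- candle: grey candle jar, 64 mm across, 70 mm tall; origin: centre of the underside; to be left alone
- jar: amber glass jar with a brass lid, 60 mm across, 75 mm tall; origin: centre of the underside; to be left alone
- sander: grey sanding block 50 x 90 x 30 mm; origin: centre of the underside; to be left alone
Not all that is in view belongs to the job. Several things have the shape of the frame; the one meant has the colours described above.

How it is judged:
By the outcome, as a careful person would: the job done as asked, in the order asked, and still so for the second after the job is handed in, with the robot touching nothing.
It also fails if it takes over 72 s, if anything falls off the work surface, if the arm or the gripper's body presses on something with over 40 N, if the wrist force passes 120 N, or if a joint passes its speed limit or range.

ROBOT

A 6-joint arm with a two-finger parallel gripper is mounted at the origin on the work surface. World frame = base frame: x ahead of the robot, y to its left, z up, the work surface at z = 0. Lengths are in mm, angles in rad, forces in N, time in s.
With the tool pointing down it reaches from about 275 to 825 mm from the base axis. Payload 5.2 kg.
Tool frame: the origin (TCP) lies at the very end of the fingers, on their centre line; the grasp point (between the pads) lies 19 mm behind it (manip.grasp_offset is the distance from the TCP to the grasp point, in mm); z points along the fingers, y is the line along which they close (so a half turn about z gives the same grasp; the last joint's range is limited). The gripper opens to 93 mm and grips with 3 to 60 N. Pads are 15 mm wide; open, the fingers measure 128 mm over their backs; the gripper's body (75 mm by 188 mm) begins 65 mm behind the grasp point.
Start: joints at [1.05, 0.259, 1.535, -0, 1.348, -0.203], TCP at [171.841, 522.471, 218.653] pointing down, gripper open.
Joint ranges: [-3.14, 3.14], [-0.91, 2.08], [0.19, 2.58], [-1.22, 4.36], [0.22, 2.71], [-3.12, 3.12]. Speed limits (rad/s): [2.57, 2.57, 3.14, 3.14, 3.14, 3.14].

INTERFACE

Orientations are given as a unit quaternion [w, x, y, z].
In Python, from station import manip gives the robot as it stands.
- The arm moves only by the tool arm_command, never from a script. Its argument "commands" is a list that holds one entry, the list of rows, each a list of 7 numbers: the finger opening in mm, from 0 to 93, then the shift along the world's x, y, z in units of 0.3 m (1.0 is 0.3 m), then the turn, a rotation vector about the world's x, y, z in units of 45 degrees (1.0 is 45 degrees). A call has 1 to 12 rows; each row shifts and turns the commanded pose from where the row before left it; what a row does not reach is not made up. A row lasts 1/8 s, in which the tool goes at most 62.5 mm and 10.7 degrees, less where a joint would pass 70% of its speed; a pose out of reach is approached as far as the arm can. A call with a number of a shift or a turn outside -1 to 1 is refused whole. A call with a gripper value outside its range is refused whole. The fingers move at their own pace and stop on an object; the grip force is fixed at half the most. Time passes only in rows, so rows that do not move let the fingers close. It gives the time, the measured TCP pose, the force, the opening and the grip force at its end, in the units of the state.
- manip.read_state(): the state, without advancing time (a new reading comes with each control period).
- manip.get_image(name): name is "side" or "top"; returns the picture (400x640x3 uint8, blue, green, red); there is no depth.
- manip.get_calibration(name): a dict with "fx", "fy", "cx", "cy" (pixels), "pose" (4x4, takes a point from camera to world coordinates). Camera axes: x right, y down, z forward; pixel columns grow to the right and rows downward; lengths in mm; the calibration is good to about 2 mm. A picture is of the moment at which its call begins. get_calibration takes no time and is no camera call.
- manip.finish_job(): hands the job in; it is judged then, once.
The state is a dict: "time_s": time; "qpos": joint angles; "qvel": joint speeds; "joint_efforts": joint torques, N m; "eef_pos": TCP position; "tcp_rot": TCP orientation; "contact_force": force on the tool from outside, world axes, zero at the start; "wrist_torque": the same for the moment, N m; "finger_gap": opening from 0.0 (shut) to 1.0 (fully open); "finger_force": force on a finger pad.
Only numpy, scipy, OpenCV 4.12 (cv2) and the standard library are available. Lean on these libraries where they do the work, as an engineer would, in place of code of your own. Each camera call takes 0.05 s, during which the arm holds its last target. There are 200 camera calls.

## Working session

There is one attempt and no reset: what is moved stays moved. The work goes in short steps, Python scripts to look and compute and a tool call to move; the robot and the scene stay as the last step left them, time stands still between calls to the robot, and variables do not carry over. Pictures are saved under pics/ and viewed, at most 10 in all, crops included, and the job is handed in when it is done.

Besides the shell and the picture viewer there is one more tool, called after "Emit:" as name(argument=value, ...) on one line, values as JSON. arm_command: Moves the arm, as the interface text tells. Its arguments: {"type":"object","properties":{"commands":{"type":"array"}},"required":["commands"]}

```bash
ls; mkdir -p pics
python3 - <<'E'
from station import manip
import cv2,numpy as np
for n in("top","side"):
    cv2.imwrite(f"pics/{n}0.png",manip.get_image(n)); c=manip.get_calibration(n); print(n,c["fx"],c["fy"],c["cx"],c["cy"],np.round(c["pose"],4).tolist())
s=manip.read_state();print({k:np.round(v,3).tolist() for k,v in s.items()},manip.grasp_offset)
E
```

```text
pics
top 431.3072876704818 431.3072876704818 317.4978739192969 201.75784080419325 [[0.0256, -0.9969, 0.0748, 460.6999], [-0.9997, -0.0256, 0.001, -91.7532], [0.0009, -0.0748, -0.9972, 1228.0875], [0.0, 0.0, 0.0, 1.0]]
side 377.20815213735955 377.20815213735955 319.4939842464314 205.7598181587791 [[0.8782, -0.3122, 0.3625, 121.3956], [-0.4783, -0.5893, 0.6512, -774.1346], [0.0103, -0.7452, -0.6668, 772.209], [0.0, 0.0, 0.0, 1.0]]
{'time_s': 0.1, 'qpos': [1.05, 0.259, 1.536, 0.0, 1.348, -0.203], 'qvel': [0.001, -0.002, -0.002, 0.0, 0.0, -0.001], 'joint_efforts': [0.002, -43.821, -28.464, 0.072, 0.036, -0.0], 'eef_pos': [171.571, 522.019, 217.893], 'tcp_rot': [-0.0, 0.158, 0.987, -0.001], 'contact_force': [0.198, 0.134, 0.062], 'wrist_torque': [-0.014, -0.023, 0.034], 'finger_force': 0.0, 'finger_gap': 0.998} 18.8
```

View pics/top0.png

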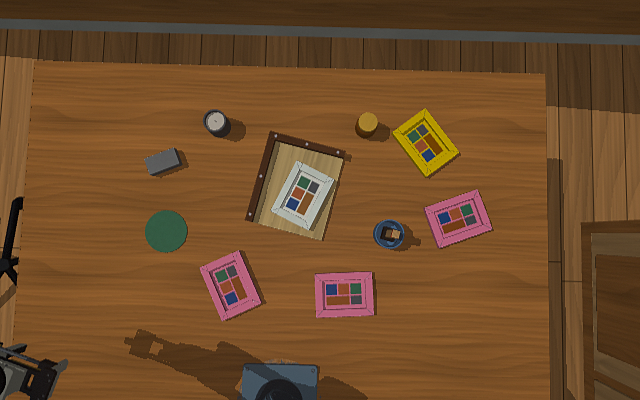

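View pics/side0.png

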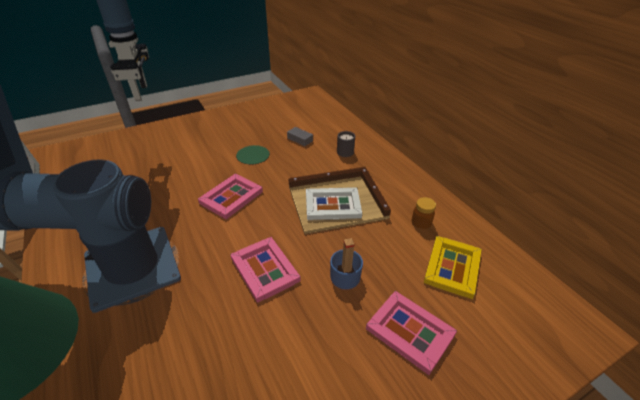

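Frame look-alikes in the top picture are white (304,196), yellow (426,143), pink (459,219), pink (231,285) and pink (345,295). The white one in the jig is the target. The push tool is in the cup at (390,234), the mat at (166,231), the candle at (217,123), the jar at (367,124) and the sander at (163,161). The jig's fences run along its far and left edges, meeting at about (272,134).

Run:
```python
import cv2
a=cv2.imread("pics/top0.png"); cv2.imwrite("pics/c1.png",cv2.resize(a[122:257,235:425],None,fx=4.2,fy=4.2,interpolation=cv2.INTER_CUBIC))
b=cv2.imread("pics/side0.png"); cv2.imwrite("pics/c2.png",cv2.resize(b[160:300,275:405],None,fx=4.2,fy=4.2,interpolation=cv2.INTER_CUBIC))
```

```text
(no output)
```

View pics/c1.png

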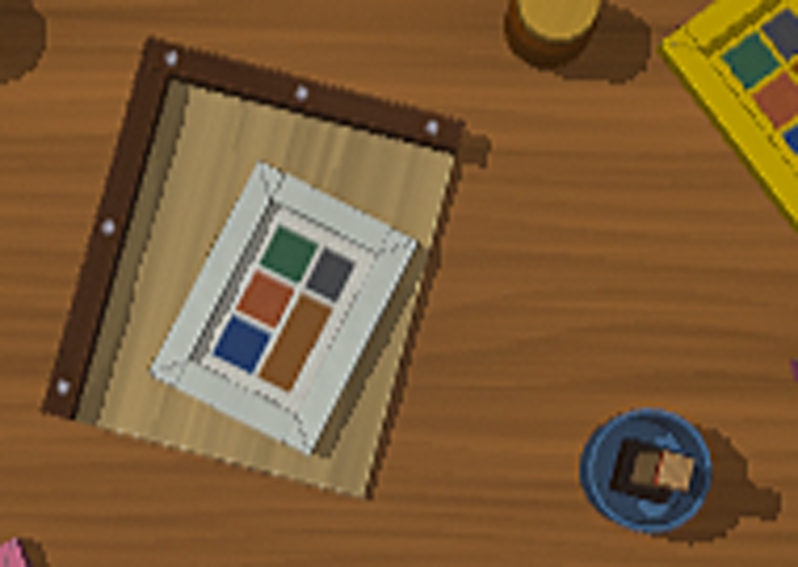

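View pics/c2.png

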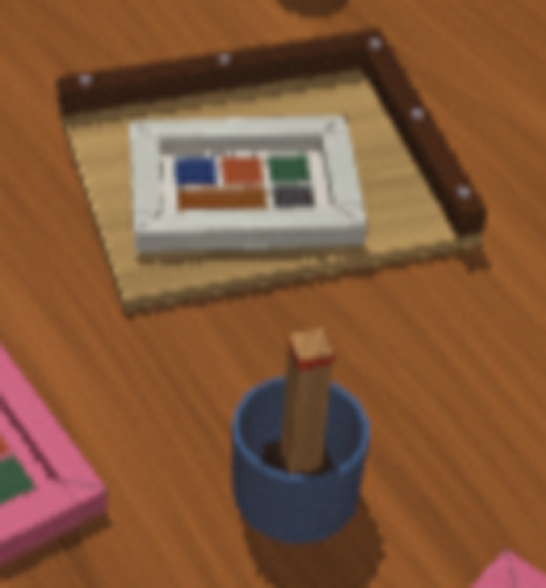

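The crops show the white frame askew, about 10° from the jig. In crop 1 its corners are a (262,163), b (417,240), c (152,373) and d (312,455). Handle top is about (674,470), with the cup rim centred at (646,471). Next I'll fit the poses from both views.

```bash
cat > h.py <<'E'
from station import manip
import numpy as np
from scipy.optimize import least_squares
def proj(n,P):
    c=manip.get_calibration(n); q=(np.atleast_2d(P)-c["pose"][:3,3])@c["pose"][:3,:3]
    return np.c_[c["fx"]*q[:,0]/q[:,2]+c["cx"],c["fy"]*q[:,1]/q[:,2]+c["cy"]]
def ray(n,uv,z):
    c=manip.get_calibration(n); T=c["pose"]
    d=T[:3,:3]@np.array([(uv[0]-c["cx"])/c["fx"],(uv[1]-c["cy"])/c["fy"],1]); return (T[:3,3]+d*(z-T[2,3])/d[2])[:2]
def C1(p,s=4.2,o=(235,122)): return (np.array(p,float)+.5)/s-.5+o
def C2(p): return C1(p,4.2,(275,160))
def place(x,pts):
    R=np.array([[np.cos(x[2]),-np.sin(x[2])],[np.sin(x[2]),np.cos(x[2])]]); pts=np.array(pts,float)
    return np.c_[pts[:,:2]@R.T+x[:2],pts[:,2]]
def fit(obs,x0):  # obs: list of (cam, localpt(z world), uv)
    f=lambda x:np.concatenate([proj(n,place(x,[p]))[0]-uv for n,p,uv in obs])
    r=least_squares(f,x0,loss="soft_l1"); return r.x,np.round(r.fun.reshape(-1,2),1)
E
python3 - <<'E'
from h import *
J=[(130,110,36),(130,-110,36),(-130,110,36)]
F=[(80,60,32),(80,-60,32),(-80,60,32),(-80,-60,32)]
t=lambda L,pix,n:[(n,p,(C1 if n=="top" else C2)(u)) for p,u in zip(L,pix)]
Jt=t(J,[(150,38),(465,122),(42,412)],"top");Js=t(J,[(375,32),(485,213),(60,80)],"side")
Ft=t(F,[(262,163),(417,240),(152,373),(312,455)],"top");Fs=t(F,[(348,117),(365,212),(130,122),(137,235)],"side")
for nm,o in(("Jt",Jt),("Js",Js),("Jall",Jt+Js),("Ft",Ft),("Fs",Fs),("Fall",Ft+Fs)):
    x,r=fit(o,[480,-70,-.3]); print(nm,np.round(x[:2],1),np.degrees(x[2]).round(2),r.tolist())
print("handle",ray("top",C1((674,470)),130),ray("side",C2((311,343)),130))
print("rim",ray("top",C1((646,471)),62),ray("side",C2((301,440)),62))
h=[ray("top",C1(p),130) for p in((657,450),(694,456),(688,490),(652,484))];print(np.round(h,1).tolist())
f=[ray("top",C1(p),35) for p in((622,438),(612,488))];print(np.round(f,1).tolist(),"mat",ray("top",(166,231),3))
for n,u in(("candle",(214,119)),("jar",(368,121)),("sander",(163,161))):print(n,ray("top",u,50))
E
```

```text
Jt [595.  -28.1] -13.73 [[-0.3, -0.2], [0.4, 0.1], [-0.1, 0.1]]Traceback (most recent call last):
  File "<stdin>", line 8, in <module>
  File "h.py", line 17, in fit
    r=least_squares(f,x0,loss="soft_l1"); return r.x,np.round(r.fun.reshape(-1,2),1)
    return func(*args, **kwargs)
    result = trf(vector_fun.fun, vector_fun.jac, x0, f0, J0, lb, ub, ftol, xtol,
                 gtol, max_nfev, x_scale, loss_function, tr_solver,
                 tr_options.copy(), verbose, callback=callback_wrapped)
    return trf_no_bounds(
        fun, jac, x0, f0, J0, ftol, xtol, gtol, max_nfev, x_scale,
        loss_function, tr_solver, tr_options, verbose, callback=callback)
    J = jac(x)
    self._update_jac()
    ~~~~~~~~~~~~~~~~^^
    self.J = self.jac_wrapped(xp_copy(self.x), f0=self.f)
             ~~~~~~~~~~~~~~~~^^^^^^^^^^^^^^^^^^^^^^^^^^^^
    J, dct = approx_derivative(
             ~~~~~~~~~~~~~~~~~^
        self.fun,
        ^^^^^^^^^
    ...<2 lines>...
        **self.finite_diff_options,
        ^^^^^^^^^^^^^^^^^^^^^^^^^^^
    )
    ^
    J, _nfev = _dense_difference(fun_wrapped, 
[... 258 characters left out ...]
0 for f_eval in f_evals]
                                    ^^^^^^^
    f = np.atleast_1d(self.fun(x, *self.args, **self.kwargs))
                      ~~~~~~~~^^^^^^^^^^^^^^^^^^^^^^^^^^^^^^
    return np.atleast_1d(self.fun(x))
                         ~~~~~~~~^^^
    return self.f(x, *self.args, **self.kwargs)
           ~~~~~~^^^^^^^^^^^^^^^^^^^^^^^^^^^^^^
  File "h.py", line 16, in <lambda>
    f=lambda x:np.concatenate([proj(n,place(x,[p]))[0]-uv for n,p,uv in obs])
                               ~~~~^^^^^^^^^^^^^^^^
  File "h.py", line 5, in proj
    c=manip.get_calibration(n); q=(np.atleast_2d(P)-c["pose"][:3,3])@c["pose"][:3,:3]
ValueError: time passes only in moves, steps and waits
```

```bash
sed -i 's/manip.get_calibration(n)/CAL[n]/' h.py; sed -i '3a CAL={n:{k:np.array(v) for k,v in manip.get_calibration(n).items()} for n in("top","side")}' h.py
cat > a.py <<'E'
from h import *
J=[(130,110,36),(130,-110,36),(-130,110,36)]
F=[(80,60,32),(80,-60,32),(-80,60,32),(-80,-60,32)]
t=lambda L,pix,n:[(n,p,(C1 if n=="top" else C2)(u)) for p,u in zip(L,pix)]
Jt=t(J,[(150,38),(465,122),(42,412)],"top");Js=t(J,[(375,32),(485,213),(60,80)],"side")
Ft=t(F,[(262,163),(417,240),(152,373),(312,455)],"top");Fs=t(F,[(348,117),(365,212),(130,122),(137,235)],"side")
for nm,o in(("Jt",Jt),("Js",Js),("Jall",Jt+Js),("Ft",Ft),("Fs",Fs),("Fall",Ft+Fs)):
    x,r=fit(o,[480,-70,-.3]); print(nm,np.round(x[:2],1),np.degrees(x[2]).round(2),r.tolist())
print("handle",ray("top",C1((674,470)),130),ray("side",C2((311,343)),130))
print("rim",ray("top",C1((646,471)),62),ray("side",C2((301,440)),62))
h=[ray("top",C1(p),130) for p in((657,450),(694,456),(688,490),(652,484))];print(np.round(h,1).tolist())
f=[ray("top",C1(p),35) for p in((622,438),(612,488))];print(np.round(f,1).tolist(),"mat",ray("top",(166,231),3))
for n,u in(("candle",(214,119)),("jar",(368,121)),("sander",(163,161))):print(n,ray("top",u,50))
E
python3 a.py
```

```text
Jt [595.  -28.1] -13.73 [[-0.3, -0.2], [0.4, 0.1], [-0.1, 0.1]]
Js [488.4 -69.3] -30.29 [[-8.5, 22.0], [-31.2, 31.5], [-17.6, 8.3]]
Jall [488.  -65.7] -11.82 [[10.0, 38.8], [11.9, 36.8], [13.3, 41.2], [-22.8, 13.9], [-22.6, 18.4], [-29.5, 17.2]]
Ft [569.  -48.9] -25.27 [[-0.5, -0.7], [1.0, 0.1], [-0.4, 0.2], [0.1, 0.2]]
Fs [571.1 -48.9] -744.92 [[-0.7, -0.6], [1.0, 3.0], [-0.0, -0.1], [-0.2, -0.5]]
Fall [569.7 -49.2] -25.23 [[-0.4, -1.0], [1.0, -0.2], [-0.3, -0.0], [0.2, -0.1], [-0.9, -0.3], [0.5, 3.3], [-0.3, -0.0], [-0.7, -0.4]]
handle [ 467.25978834 -289.71390262] [ 471.22406439 -286.73125928]
rim [ 466.5647541  -284.00615852] [ 463.25926723 -296.65407554]
[[479.1, -279.3], [476.0, -301.7], [455.4, -298.3], [458.5, -276.5]]
[[487.9, -272.4], [455.0, -266.3]] mat [458.50817486 336.41280713]
candle [772.18523513 202.8168464 ]
jar [ 777.6078035  -225.06880869]
sander [650.79239839 338.24859689]
```

Emit:
arm_command(commands=[[[80,0.055,-0.15,0,0,0,0],[80,0.055,-0.15,0,0,0,0],[80,0.055,-0.15,0,0,0,0],[80,0.055,-0.15,0,0,0,0],[80,0.055,-0.15,0,0,0,0],[80,0.055,-0.15,0,0,0,0],[80,0.055,-0.15,0,0,0,0],[80,0.055,-0.15,0,0,0,0],[80,0.055,-0.15,0,0,0,0],[80,0.055,-0.15,0,0,0,0.05],[80,0.055,-0.15,0,0,0,0.05],[80,0.055,-0.15,0,0,0,0.05]]])

```text
time_s: 1.6
eef_pos: [369.9, -19.1, 218.6]
tcp_rot: [0.0, 0.099, 0.995, 0.0]
contact_force: [0.3, 0.5, 0.7]
finger_gap: 0.861
finger_force: 0.0
```

```bash
cat >> h.py <<'E'
from scipy.spatial.transform import Rotation as R_
def st():
    s=manip.read_state(); q=np.array(s["tcp_rot"]); M=R_.from_quat(q[[1,2,3,0]]).as_matrix()
    print("t",round(float(s["time_s"]),2),"tcp",np.round(s["eef_pos"],1),"yaw_y",np.degrees(np.arctan2(M[1,1],M[0,1])).round(2),"z",M[:,2].round(3),"F",np.round(s["contact_force"],1),"gap",round(93*float(s["finger_gap"]),1),round(float(s["finger_force"]),1),"q",np.round(s["qpos"],2))
E
python3 - <<'E'
from h import *
st()
J=[(130,110,36),(130,-110,36),(-130,110,36)]
t=lambda L,pix,n:[(n,p,(C1 if n=="top" else C2)(u)) for p,u in zip(L,pix)]
Jt=t(J,[(150,38),(465,122),(42,412)],"top");Js=t(J,[(375,32),(485,213),(60,80)],"side")
for o in(Js,Jt+Js):
    x,r=fit(o,[595,-28,-.24]); print(np.round(x[:2],1),np.degrees(x[2]).round(2),r.tolist())
# predicted handle-top & rim projections for candidate tool pose
for x in([469,-288.5,-.17],):
    k=[(10,10,135),(10,-10,135),(-10,-10,135),(-10,10,135)]
    print(((proj("side",place(x,k))-[275,160])*4.2).round().tolist(),((proj("top",place(x,k))-[235,122])*4.2).round().tolist())
E
```

```text
t 1.6 tcp [369.9 -19.1 218.6] yaw_y 78.59 z [ 0.  0. -1.] F [0.3 0.5 0.7] gap 80.1 0.0 q [-0.36 -0.08  1.91  0.    1.31 -1.73]
[593.4 -31.3] -13.84 [[0.6, -0.3], [0.3, 0.1], [-1.5, -0.1]]
[594.7 -28.9] -13.78 [[-0.0, -0.2], [0.7, 0.2], [0.2, 0.2], [0.5, -0.8], [0.2, -0.5], [-1.5, -0.6]]
[[318.0, 322.0], [332.0, 347.0], [298.0, 356.0], [285.0, 330.0]] [[659.0, 446.0], [691.0, 452.0], [685.0, 485.0], [653.0, 479.0]]
```

Emit:
arm_command(commands=[[[80,0.0537,-0.15,0,0,0,0.02],[80,0.0537,-0.15,0,0,0,0.02],[80,0.0537,-0.15,0,0,0,0],[80,0.0537,-0.15,0,0,0,0],[80,0.0537,-0.15,0,0,0,0],[80,0.0537,-0.15,0,0,0,0],[80,0,0,0,0,0,0],[80,0,0,0,0,0,0]]])

```text
time_s: 2.6
eef_pos: [465.9, -286.8, 217.9]
tcp_rot: [-0.001, 0.084, 0.996, 0.001]
contact_force: [-0.2, 0.7, 0.2]
finger_gap: 0.859
finger_force: 0.0
```

Run:
```python
from h import *
st()
import cv2
a=manip.get_image("side"); cv2.imwrite("pics/s1.png",cv2.resize(a[140:300,260:420],None,fx=3.6,fy=3.6,interpolation=cv2.INTER_CUBIC))
```

```text
t 2.6 tcp [ 465.9 -286.8  217.9] yaw_y 80.32 z [-0.001  0.002 -1.   ] F [-0.2  0.7  0.2] gap 79.9 0.0 q [-0.76  0.26  1.54  0.    1.35 -2.16]
```

View pics/s1.png

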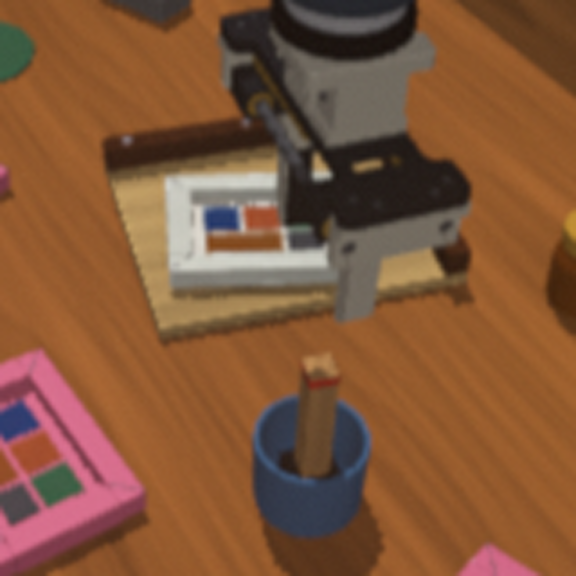

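The open fingers straddle the handle line, with the nearer fingertip at (355,318) and the handle top at (320,368). I'll go down and grip.

Emit:
arm_command(commands=[[[80,0.001,-0.007,-0.09,0,0,0],[80,0,0,-0.09,0,0,0],[80,0,0,-0.09,0,0,0],[80,0,0,-0.09,0,0,0],[80,0,0,-0.09,0,0,0],[80,0,0,-0.043,0,0,0],[15,0,0,0,0,0,0],[15,0,0,0,0,0,0],[15,0,0,0,0,0,0],[15,0,0,0,0,0,0],[15,0,0,0,0,0,0],[15,0,0,0,0,0,0]]])

```text
time_s: 4.15
eef_pos: [466.8, -289.7, 70.8]
tcp_rot: [0.0, 0.084, 0.996, -0.0]
contact_force: [-0.5, -0.5, -0.3]
finger_gap: 0.263
finger_force: 0.0
```

```bash
python3 -c "
from h import *
st()"
```

```text
t 4.15 tcp [ 466.8 -289.7   70.8] yaw_y 80.34 z [ 0. -0. -1.] F [-0.5 -0.5 -0.3] gap 24.4 0.0 q [-0.76  0.4   1.73 -0.    1.01 -2.16]
```

Emit:
arm_command(commands=[[[15,0,0,0,0,0,0],[15,0,0,0,0,0,0],[15,0,0,0,0,0,0],[15,0,0,0.02,0,0,0],[15,0,0,0.05,0,0,0],[15,0,0,0.05,0,0,0],[15,0,0,0.05,0,0,0],[15,0,0,0.05,0,0,0],[15,0,0,0.05,0,0,0],[15,0,0,0.03,0,0,0],[15,0,0,0,0,0,0]]])

```text
time_s: 5.52
eef_pos: [467.1, -289.9, 161.6]
tcp_rot: [0.001, 0.084, 0.996, -0.0]
contact_force: [-0.1, -0.3, -1.3]
finger_gap: 0.217
finger_force: 29.6
```

Run:
```python
from h import *
st()
import cv2
a=manip.get_image("side"); b=manip.get_image("top")
A=cv2.resize(a[140:300,270:400],None,fx=3,fy=3,interpolation=cv2.INTER_CUBIC);B=cv2.resize(b[160:320,320:450],None,fx=3,fy=3,interpolation=cv2.INTER_CUBIC)
cv2.imwrite("pics/s2.png",np.hstack([A,B]))
# foot alignments: jig-frame to world for plan
x=np.array([594.8,-28.6,np.radians(-13.75)])
for p in((-130,-28,0),(-66,-28,0),(-66,-120,0),(30,-120,0),(30,-48,0)):print(p,place(x,[p])[0].round(1))
```

```text
t 5.53 tcp [ 467.1 -289.9  161.6] yaw_y 80.34 z [ 0.001 -0.001 -1.   ] F [-0.1 -0.3 -1.3] gap 20.2 29.6 q [-0.76  0.3   1.62  0.    1.22 -2.16]
(-130, -28, 0) [461.9 -24.9   0. ]
(-66, -28, 0) [524.  -40.1   0. ]
(-66, -120, 0) [ 502.2 -129.5    0. ]
(30, -120, 0) [ 595.4 -152.3    0. ]
(30, -48, 0) [612.5 -82.4   0. ]
```

View pics/s2.png

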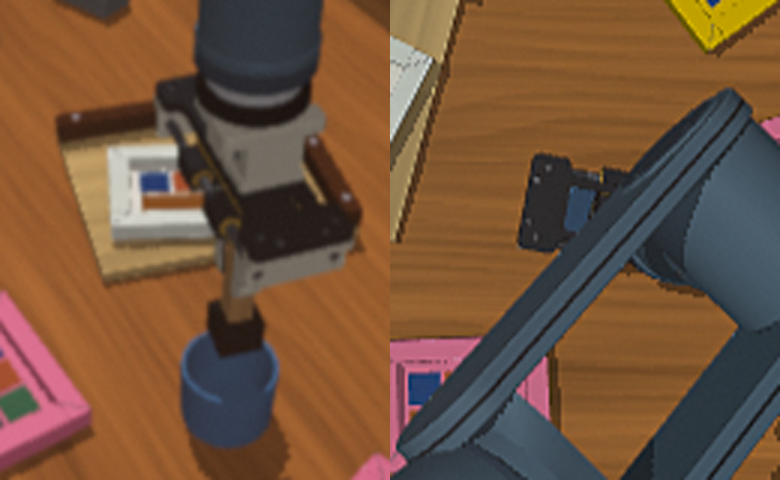

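The tool is held upright (opening 20.2 mm) and the foot is out of the cup at (235,325). Next I'll turn it square to the jig and carry it to the open side of the board at jig x = -132.

Emit:
arm_command(commands=[[[15,0,0.08,0,0,0,-0.03],[15,-0.004,0.147,0,0,0,-0.03],[15,-0.004,0.147,0,0,0,-0.031],[15,-0.004,0.147,0,0,0,0],[15,-0.004,0.147,0,0,0,0],[15,-0.004,0.147,0,0,0,0],[15,-0.004,0.068,0,0,0,0],[15,0,0,-0.06,0,0,0],[15,0,0,-0.08,0,0,0],[15,0,0,-0.08,0,0,0],[15,0,0,-0.0487,0,0,0],[15,0,0,0,0,0,0]]])

```text
time_s: 7.12
eef_pos: [458.9, -24.6, 79.3]
tcp_rot: [-0.001, 0.12, 0.993, 0.0]
contact_force: [-0.0, -0.1, -1.3]
finger_gap: 0.216
finger_force: 29.8
```

```bash
python3 -c "
from h import *
st()
import cv2
a=manip.get_image('side'); cv2.imwrite('pics/s3.png',cv2.resize(a[120:250,230:420],None,fx=4,fy=4,interpolation=cv2.INTER_CUBIC))"
```

```text
t 7.12 tcp [458.9 -24.6  79.3] yaw_y 76.24 z [-0.002  0.001 -1.   ] F [-0.  -0.1 -1.3] gap 20.1 29.8 q [-0.3   0.25  1.93 -0.    0.96 -1.63]
```

View pics/s3.png

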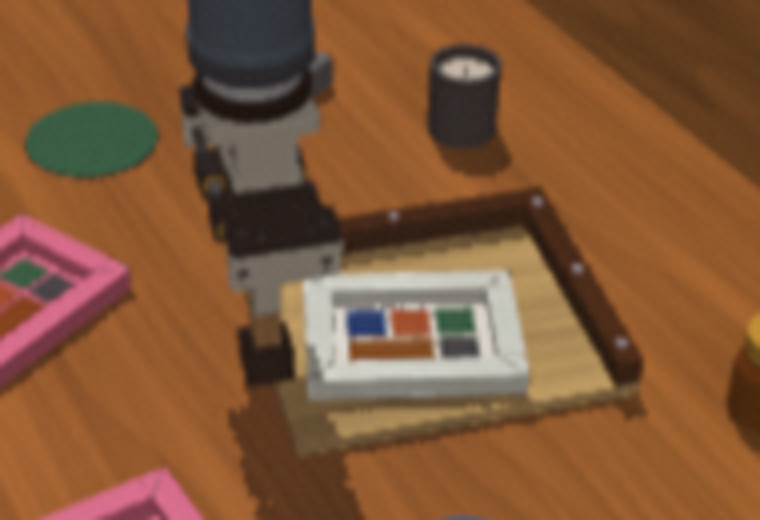

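The foot is just left of the frame's short side, at about (268,350), and square to the jig. I'll raise it about 2 mm and push gently along jig +x.

Emit:
arm_command(commands=[[[15,0,0,0.006,0,0,0],[15,0.0146,-0.0036,0,0,0,0],[15,0.0146,-0.0036,0,0,0,0],[15,0.0146,-0.0036,0,0,0,0],[15,0.0146,-0.0036,0,0,0,0],[15,0.0146,-0.0036,0,0,0,0],[15,0.0146,-0.0036,0,0,0,0],[15,0.0146,-0.0036,0,0,0,0],[15,0.0146,-0.0036,0,0,0,0],[15,0.0146,-0.0036,0,0,0,0],[15,0.0146,-0.0036,0,0,0,0],[15,0.0146,-0.0036,0,0,0,0]]])

```text
time_s: 8.68
eef_pos: [508.1, -36.7, 81.9]
tcp_rot: [0.0, 0.12, 0.993, -0.0]
contact_force: [-1.3, 0.4, -2.3]
finger_gap: 0.211
finger_force: 29.8
```

Emit:
arm_command(commands=[[[15,0.0097,-0.0024,0,0,0,0],[15,0.0097,-0.0024,0,0,0,0],[15,0.0032,-0.0008,0,0,0,0],[15,0.0032,-0.0008,0,0,0,0],[15,0.0032,-0.0008,0,0,0,0]]])

```text
time_s: 9.3
eef_pos: [514.5, -38.2, 81.7]
tcp_rot: [-0.002, 0.12, 0.993, 0.0]
contact_force: [-7.9, 1.3, 5.1]
finger_gap: 0.212
finger_force: 29.9
```

```bash
cat >> h.py <<'E'
JIG=np.array([594.8,-28.6,np.radians(-13.75)])
def jst():
    s=manip.read_state(); c,n=np.cos(JIG[2]),np.sin(JIG[2]); A=np.array([[c,n],[-n,c]])
    print("jig xy",(A@(np.array(s["eef_pos"])[:2]-JIG[:2])).round(1),"jig F",(A@np.array(s["contact_force"])[:2]).round(1))
E
python3 -c "
from h import *
st();jst()
import cv2
a=manip.get_image('side'); cv2.imwrite('pics/s4.png',cv2.resize(a[140:240,260:410],None,fx=5,fy=5,interpolation=cv2.INTER_CUBIC))"
```

```text
t 9.3 tcp [514.5 -38.2  81.7] yaw_y 76.25 z [-0.004  0.001 -1.   ] F [-7.9  1.3  5.1] gap 19.7 29.9 q [-0.29  0.34  1.79 -0.    1.01 -1.62]
jig xy [-75.7 -28.4] jig F [-7.9 -0.6]
```

View pics/s4.png

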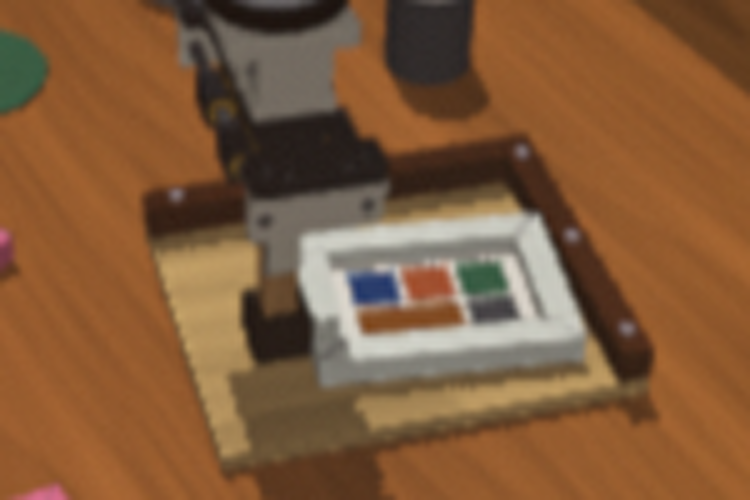

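The frame has turned about halfway and its front corner is at or near the right fence. Corner pixels in the crop are a (541,213), b (584,340), c (302,236) and d (320,362). I'll measure it and check the tool's tilt.

```bash
cat >> h.py <<'E'
def tojig(x):
    c,n=np.cos(JIG[2]),np.sin(JIG[2]); A=np.array([[c,n],[-n,c]]); return (A@(x[:2]-JIG[:2])).round(1),np.degrees(x[2]-JIG[2]).round(2)
F=[(80,60,32),(80,-60,32),(-80,60,32),(-80,-60,32)]
E
python3 - <<'E'
from h import *
o=[("side",p,C1(u,5,(260,140))) for p,u in zip(F,[(541,213),(584,340),(302,236),(320,362)])]
x,r=fit(o,[610,-50,-.3]);print(tojig(x),r.tolist())
# where an untilted foot's bottom/top edges would appear in s4 crop (front(-y) face)
s=manip.read_state()["eef_pos"]; p=[s[0],s[1],JIG[2]]
k=[(-18,-18,16),(18,-18,16),(-18,-18,46),(18,-18,46),(-10,-10,46),(10,-10,46)]
print(((proj("side",place(p,k))-[260,140]+.5)*5).round().tolist())
E
```

```text
(array([ 27.3, -18.7]), np.float64(-7.27)) [[0.3, 0.2], [1.0, 0.0], [-1.9, -0.6], [-0.2, 0.1]]
[[253.0, 368.0], [313.0, 358.0], [253.0, 330.0], [313.0, 320.0], [263.0, 319.0], [296.0, 314.0]]
```

Emit:
arm_command(commands=[[[15,-0.0097,0.0024,0,0,0,0],[15,-0.0097,0.0024,0,0,0,0],[15,0,0,0,0,0,0]]])

```text
time_s: 9.72
eef_pos: [511.2, -37.4, 82.2]
tcp_rot: [0.001, 0.12, 0.993, -0.0]
contact_force: [0.4, -0.1, -1.2]
finger_gap: 0.217
finger_force: 29.9
```

Run:
```python
from h import *
import cv2
st();jst()
a=manip.get_image('side'); cv2.imwrite('pics/s5.png',a)
g=cv2.cvtColor(a,cv2.COLOR_BGR2HSV)
s=manip.read_state()["eef_pos"]
for z in(20,30,40,50,55,60):
    q=place([s[0],s[1],JIG[2]],[(-10 if z>46 else -18,-10 if z>46 else -18,z),(10 if z>46 else 18,-10 if z>46 else -18,z)]);print(z,(proj("side",q)).round(1).tolist())
for r in range(192,214,2): print(r,a[r,303:330,2].tolist())
```

```text
t 9.72 tcp [511.2 -37.4  82.2] yaw_y 76.25 z [ 0.001 -0.    -1.   ] F [ 0.4 -0.1 -1.2] gap 20.2 29.9 q [-0.29  0.33  1.81  0.    1.01 -1.62]
jig xy [-79.1 -28.4] jig F [ 0.4 -0. ]
20 [[309.1, 212.4], [320.9, 210.3]]
30 [[309.1, 209.8], [321.0, 207.8]]
40 [[309.0, 207.3], [321.0, 205.3]]
50 [[311.0, 202.5], [317.7, 201.4]]
55 [[311.0, 201.2], [317.7, 200.1]]
60 [[311.0, 199.9], [317.7, 198.8]]
192 [189, 190, 189, 189, 189, 190, 181, 143, 100, 95, 111, 118, 114, 113, 116, 138, 179, 199, 202, 201, 202, 199, 177, 139, 127, 131, 130]
194 [186, 186, 186, 184, 184, 184, 177, 142, 100, 95, 105, 107, 104, 102, 103, 118, 153, 194, 202, 199, 200, 200, 198, 194, 196, 188, 145]
196 [180, 180, 178, 177, 176, 177, 170, 133, 96, 100, 104, 102, 99, 99, 100, 99, 125, 183, 200, 200, 199, 200, 201, 207, 217, 207, 147]
198 [180, 180, 181, 174, 139, 98, 79, 77, 85, 100, 103, 102, 99, 100, 94, 68, 79, 149, 194, 200, 199, 198, 198, 201, 211, 215, 193]
200 [186, 189, 191, 179, 117, 55, 38, 49, 78, 101, 102, 100, 99, 101, 94, 66, 47, 102, 182, 201, 201, 200, 200, 199, 205, 216, 210]
202 [187, 188, 188, 176, 114, 53, 37, 37, 60, 95, 100, 87, 76, 71, 65, 50, 39, 63, 138, 192, 195, 193, 195, 200, 203, 212, 218]
204 [180, 180, 180, 169, 111, 50, 37, 38, 39, 45, 45, 40, 39, 38, 38, 38, 38, 43, 87, 150, 164, 136, 142, 186, 202, 207, 215]
206 [180, 181, 181, 180, 149, 77, 37, 38, 40, 38, 39, 38, 37, 39, 39, 38, 38, 39, 62, 103, 123, 120, 120, 131, 167, 194, 208]
208 [183, 182, 182, 183, 171, 109, 49, 38, 38, 39, 38, 37, 40, 39, 39, 37, 38, 40, 62, 99, 119, 118, 120, 119, 137, 167, 197]
210 [178, 177, 176, 174, 172, 155, 85, 40, 37, 39, 40, 39, 40, 40, 43, 43, 45, 52, 71, 100, 110, 113, 107, 106, 123, 162, 198]
212 [174, 172, 172, 170, 169, 161, 113, 68, 62, 64, 74, 86, 88, 90, 94, 94, 100, 105, 104, 100, 99, 118, 124, 124, 124, 127, 138]
```

Emit:
arm_command(commands=[[[15,-0.008,-0.0324,0.008,0,0,0],[15,0.0049,-0.0012,0,0,0,0],[15,0.0049,-0.0012,0,0,0,0],[15,0.0049,-0.0012,0,0,0,0],[15,0.0032,-0.0008,0,0,0,0]]])

```text
time_s: 10.4
eef_pos: [511.2, -47.7, 83.8]
tcp_rot: [-0.003, 0.12, 0.993, 0.0]
contact_force: [-7.8, 0.8, 4.4]
finger_gap: 0.217
finger_force: 29.9
```

Emit:
arm_command(commands=[[[15,0.0032,-0.0008,0,0,0,0],[15,0.0032,-0.0008,0,0,0,0]]])

```text
time_s: 10.65
eef_pos: [512.1, -48.1, 83.6]
tcp_rot: [-0.004, 0.12, 0.993, 0.0]
contact_force: [-8.8, 0.4, 4.8]
finger_gap: 0.211
finger_force: 30.0
```

```bash
python3 -c "
from h import *
st();jst()"
```

```text
t 10.65 tcp [512.1 -48.1  83.6] yaw_y 76.27 z [-0.007  0.001 -1.   ] F [-8.8  0.4  4.8] gap 19.6 30.0 q [-0.31  0.33  1.79 -0.    1.02 -1.64]
jig xy [-75.7 -38.6] jig F [-8.7 -1.7]
```

The foot at the short side wedges corner a against the fence, at 8–9 N. I'll back off, go round to the long open side, and push along jig +y nearer to b. That turns the frame square without wedging.

Emit:
arm_command(commands=[[[15,-0.0583,0.0143,0,0,0,0],[15,-0.0238,-0.0971,0,0,0,0],[15,-0.0238,-0.0971,0,0,0,0],[15,-0.0238,-0.0971,0,0,0,0],[15,0.1028,-0.0252,0,0,0,0],[15,0.1028,-0.0252,0,0,0,0],[15,0.1028,-0.0252,0,0,0,0],[15,0.1028,-0.0252,0,0,0,0],[15,0,0,-0.006,0,0,0],[15,0,0,0,0,0,0]]])

```text
time_s: 11.9
eef_pos: [599.4, -161.7, 81.8]
tcp_rot: [-0.001, 0.12, 0.993, 0.0]
contact_force: [0.2, -0.3, -0.6]
finger_gap: 0.211
finger_force: 30.0
```

```bash
python3 -c "
from h import *
st();jst()"
```

```text
t 11.9 tcp [ 599.4 -161.7   81.8] yaw_y 76.26 z [-0.001  0.001 -1.   ] F [ 0.2 -0.3 -0.6] gap 19.6 30.0 q [-0.44  0.5   1.53  0.    1.11 -1.77]
jig xy [  36.1 -128.2] jig F [ 0.2 -0.3]
```

Emit:
arm_command(commands=[[[15,0.004,0.0162,0,0,0,0],[15,0.004,0.0162,0,0,0,0],[15,0.004,0.0162,0,0,0,0],[15,0.004,0.0162,0,0,0,0],[15,0.004,0.0162,0,0,0,0],[15,0.004,0.0162,0,0,0,0],[15,0.004,0.0162,0,0,0,0],[15,0.004,0.0162,0,0,0,0],[15,0.004,0.0162,0,0,0,0],[15,0.004,0.0162,0,0,0,0],[15,0.004,0.0162,0,0,0,0],[15,0,0,0,0,0,0]]])

```text
time_s: 13.4
eef_pos: [613.2, -108.0, 82.5]
tcp_rot: [-0.0, 0.119, 0.993, 0.0]
contact_force: [0.4, -0.2, -1.5]
finger_gap: 0.212
finger_force: 30.0
```

```bash
cat >> h.py <<'E'
import cv2
def frame(x0=(25,0,0),cam="side",sc=1):
    """refine frame pose (jig coords) by fitting its light top-outline: segment white pixels, hull -> 4 corners"""
    a=manip.get_image(cam); hsv=cv2.cvtColor(a,cv2.COLOR_BGR2HSV)
    u=proj(cam,place(JIG,[(-130,-110,12),(130,-110,12),(130,110,40),(-130,110,40)]))
    m=np.zeros(a.shape[:2],np.uint8); cv2.fillConvexPoly(m,u.astype(int),1)
    w=((hsv[...,1]<45)&(hsv[...,2]>120)&(m>0)).astype(np.uint8)
    return a,w
E
python3 -c "
from h import *
st();jst()
a,w=frame()
cv2.imwrite('pics/s6.png',np.hstack([cv2.resize(a[140:240,265:395],None,fx=6,fy=6,interpolation=cv2.INTER_CUBIC)]))"
```

```text
t 13.4 tcp [ 613.2 -108.    82.5] yaw_y 76.27 z [-0.     0.001 -1.   ] F [ 0.4 -0.2 -1.5] gap 19.7 30.0 q [-0.35  0.5   1.52  0.    1.12 -1.69]
jig xy [ 36.8 -72.7] jig F [ 0.4 -0.1]
```

View pics/s6.png

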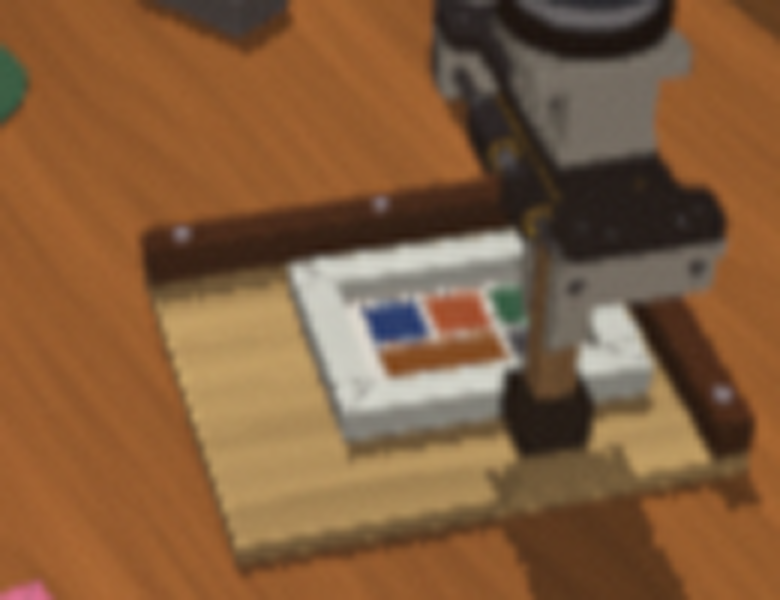

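The frame is now almost square, with its front edge running from (345,412) to (650,365). There's about 25 mm left to the +y fence, so I'll keep pushing, slowly at the end.

Emit:
arm_command(commands=[[[15,0.0032,0.013,0,0,0,0],[15,0.0032,0.013,0,0,0,0],[15,0.0032,0.013,0,0,0,0],[15,0.0032,0.013,0,0,0,0],[15,0.0032,0.013,0,0,0,0],[15,0.0008,0.0032,0,0,0,0],[15,0.0008,0.0032,0,0,0,0]]])

```text
time_s: 14.32
eef_pos: [618.5, -87.2, 82.5]
tcp_rot: [-0.0, 0.12, 0.993, -0.0]
contact_force: [0.2, -1.1, -1.8]
finger_gap: 0.211
finger_force: 30.0
```

Emit:
arm_command(commands=[[[15,0.0008,0.0032,0,0,0,0],[15,0.0008,0.0032,0,0,0,0],[15,0.0008,0.0032,0,0,0,0]]])

```text
time_s: 14.7
eef_pos: [619.2, -84.5, 82.6]
tcp_rot: [0.0, 0.12, 0.993, -0.0]
contact_force: [-0.3, -1.2, -1.4]
finger_gap: 0.216
finger_force: 30.0
```

```bash
python3 -c "
from h import *
st();jst()"
```

```text
t 14.7 tcp [619.2 -84.5  82.6] yaw_y 76.24 z [ 0. -0. -1.] F [-0.3 -1.2 -1.4] gap 20.1 30.0 q [-0.31  0.5   1.52 -0.    1.12 -1.64]
jig xy [ 37.  -48.5] jig F [ 0.  -1.2]
```

Emit:
arm_command(commands=[[[15,0.0008,0.0032,0,0,0,0],[15,0.0008,0.0032,0,0,0,0],[15,0,0,0,0,0,0]]])

```text
time_s: 15.08
eef_pos: [619.5, -83.3, 82.6]
tcp_rot: [-0.0, 0.12, 0.993, -0.001]
contact_force: [-1.3, -5.3, -1.6]
finger_gap: 0.213
finger_force: 30.0
```

Emit:
arm_command(commands=[[[15,0.0008,0.0032,0,0,0,0],[15,0.0008,0.0032,0,0,0,0],[15,0,0,0,0,0,0]]])

```text
time_s: 15.45
eef_pos: [619.6, -83.0, 82.7]
tcp_rot: [-0.0, 0.12, 0.993, -0.002]
contact_force: [-3.3, -9.1, -1.0]
finger_gap: 0.209
finger_force: 30.0
```

```bash
python3 -c "
from h import *
st();jst()"
```

```text
t 15.45 tcp [619.6 -83.   82.7] yaw_y 76.27 z [-0.001 -0.004 -1.   ] F [-3.3 -9.1 -1. ] gap 19.5 30.0 q [-0.31  0.5   1.52 -0.    1.12 -1.64]
jig xy [ 37. -47.] jig F [-1.  -9.6]
```

Emit:
arm_command(commands=[[[15,-0.0238,-0.0971,0,0,0,0],[15,-0.1052,0.0257,0,0,0,0],[15,-0.1052,0.0257,0,0,0,0],[15,-0.1052,0.0257,0,0,0,0],[15,-0.1052,0.0257,0,0,0,0],[15,0.0206,0.0842,0,0,0,0],[15,0.0206,0.0842,0,0,0,0],[15,0.0206,0.0842,0,0,0,0],[15,0.0206,0.0842,0,0,0,0],[15,0,0,0,0,0,0],[15,0,0,0,0,0,0]]])

```text
time_s: 16.82
eef_pos: [511.5, 22.2, 82.6]
tcp_rot: [0.0, 0.12, 0.993, 0.0]
contact_force: [-0.1, -0.7, -1.3]
finger_gap: 0.217
finger_force: 30.0
```

```bash
python3 -c "
from h import *
st();jst()"
```

```text
t 16.82 tcp [511.5  22.2  82.6] yaw_y 76.27 z [ 0.  0. -1.] F [-0.1 -0.7 -1.3] gap 20.2 30.0 q [-0.18  0.33  1.81  0.    1.01 -1.51]
jig xy [-93.   29.5] jig F [ 0.1 -0.7]
```

Emit:
arm_command(commands=[[[15,0.0097,-0.0024,0,0,0,0],[15,0.0097,-0.0024,0,0,0,0],[15,0.0097,-0.0024,0,0,0,0],[15,0.0097,-0.0024,0,0,0,0],[15,0.0097,-0.0024,0,0,0,0],[15,0.0097,-0.0024,0,0,0,0],[15,0.0032,-0.0008,0,0,0,0],[15,0,0,0,0,0,0]]])

```text
time_s: 17.82
eef_pos: [530.0, 17.6, 82.4]
tcp_rot: [0.0, 0.12, 0.993, -0.0]
contact_force: [0.0, -0.2, -1.4]
finger_gap: 0.212
finger_force: 30.0
```

Emit:
arm_command(commands=[[[15,0.0032,-0.0008,0,0,0,0],[15,0.0032,-0.0008,0,0,0,0],[15,0,0,0,0,0,0]]])

```text
time_s: 18.2
eef_pos: [532.0, 17.1, 82.6]
tcp_rot: [0.0, 0.12, 0.993, 0.0]
contact_force: [0.2, -0.8, -1.4]
finger_gap: 0.214
finger_force: 30.0
```

Emit:
arm_command(commands=[[[15,0.0032,-0.0008,0,0,0,0],[15,0.0032,-0.0008,0,0,0,0],[15,0,0,0,0,0,0]]])

```text
time_s: 18.58
eef_pos: [534.0, 16.6, 82.6]
tcp_rot: [0.0, 0.12, 0.993, -0.0]
contact_force: [-0.9, -0.5, -0.3]
finger_gap: 0.214
finger_force: 30.0
```

```bash
python3 -c "
from h import *
st();jst()"
```

```text
t 18.57 tcp [534.   16.6  82.6] yaw_y 76.25 z [ 0.001 -0.    -1.   ] F [-0.9 -0.5 -0.3] gap 19.9 30.0 q [-0.18  0.36  1.75 -0.    1.03 -1.51]
jig xy [-69.8  29.5] jig F [-0.7 -0.7]
```

Emit:
arm_command(commands=[[[15,0.0032,-0.0008,0,0,0,0],[15,0.0032,-0.0008,0,0,0,0],[15,0,0,0,0,0,0]]])

```text
time_s: 18.95
eef_pos: [536.0, 16.1, 82.5]
tcp_rot: [0.0, 0.12, 0.993, -0.0]
contact_force: [-1.6, 0.9, -0.3]
finger_gap: 0.216
finger_force: 30.0
```

Emit:
arm_command(commands=[[[15,0.0032,-0.0008,0,0,0,0],[15,0.0032,-0.0008,0,0,0,0],[15,0,0,0,0,0,0]]])

```text
time_s: 19.32
eef_pos: [537.2, 15.8, 82.5]
tcp_rot: [-0.0, 0.12, 0.993, 0.0]
contact_force: [-4.4, 0.3, 0.5]
finger_gap: 0.214
finger_force: 30.0
```

Emit:
arm_command(commands=[[[15,0.0032,-0.0008,0,0,0,0],[15,0,0,0,0,0,0]]])

```text
time_s: 19.58
eef_pos: [537.4, 15.7, 82.4]
tcp_rot: [-0.001, 0.12, 0.993, 0.0]
contact_force: [-5.7, 1.8, 2.7]
finger_gap: 0.217
finger_force: 30.0
```

```bash
python3 -c "
from h import *
st();jst()"
```

```text
t 19.57 tcp [537.4  15.7  82.4] yaw_y 76.25 z [-0.002  0.    -1.   ] F [-5.7  1.8  2.7] gap 20.2 30.0 q [-0.18  0.37  1.74  0.    1.03 -1.51]
jig xy [-66.3  29.4] jig F [-5.9  0.4]
```

Emit:
arm_command(commands=[[[15,0.0032,-0.0008,0,0,0,0],[15,0.0032,-0.0008,0,0,0,0],[15,0,0,0,0,0,0],[15,-0.0647,0.0159,0,0,0,0],[15,-0.0206,-0.0842,0,0,0,0],[15,-0.0206,-0.0842,0,0,0,0],[15,-0.0206,-0.0842,0,0,0,0],[15,-0.0206,-0.0842,0,0,0,0],[15,0.0938,-0.023,0,0,0,0],[15,0.0938,-0.023,0,0,0,0],[15,0.0938,-0.023,0,0,0,0],[15,0.0938,-0.023,0,0,0,0]]])

```text
time_s: 21.08
eef_pos: [611.2, -109.9, 82.8]
tcp_rot: [0.002, 0.12, 0.993, -0.0]
contact_force: [0.1, 0.5, -1.5]
finger_gap: 0.216
finger_force: 30.0
```

Emit:
arm_command(commands=[[[15,0.0032,0.013,0,0,0,0],[15,0.0032,0.013,0,0,0,0],[15,0.0032,0.013,0,0,0,0],[15,0.0032,0.013,0,0,0,0],[15,0.0032,0.013,0,0,0,0],[15,0,0,0,0,0,0]]])

```text
time_s: 21.82
eef_pos: [613.7, -89.0, 82.7]
tcp_rot: [0.0, 0.119, 0.993, 0.0]
contact_force: [0.6, 0.6, -0.8]
finger_gap: 0.213
finger_force: 30.0
```

```bash
python3 -c "
from h import *
st();jst()"
```

```text
t 21.82 tcp [613.7 -89.   82.7] yaw_y 76.27 z [ 0. -0. -1.] F [ 0.6  0.6 -0.8] gap 19.8 30.0 q [-0.32  0.5   1.53  0.    1.11 -1.65]
jig xy [ 32.7 -54.2] jig F [0.5 0.7]
```

Emit:
arm_command(commands=[[[15,0.0016,0.0065,0,0,0,0],[15,0.0016,0.0065,0,0,0,0],[15,0.0008,0.0032,0,0,0,0],[15,0.0008,0.0032,0,0,0,0],[15,0,0,0,0,0,0]]])

```text
time_s: 22.45
eef_pos: [615.2, -83.5, 82.5]
tcp_rot: [-0.0, 0.12, 0.993, -0.0]
contact_force: [0.7, -0.3, -1.9]
finger_gap: 0.213
finger_force: 30.0
```

Emit:
arm_command(commands=[[[15,0.0008,0.0032,0,0,0,0],[15,0.0008,0.0032,0,0,0,0],[15,0.0008,0.0032,0,0,0,0],[15,0,0,0,0,0,0]]])

```text
time_s: 22.95
eef_pos: [615.8, -82.3, 82.6]
tcp_rot: [0.0, 0.12, 0.993, -0.001]
contact_force: [-0.1, -5.3, -2.3]
finger_gap: 0.222
finger_force: 30.0
```

Emit:
arm_command(commands=[[[15,0.0008,0.0032,0,0,0,0],[15,0.0008,0.0032,0,0,0,0],[15,0,0,0,0,0,0]]])

```text
time_s: 23.32
eef_pos: [616.0, -82.1, 82.7]
tcp_rot: [-0.0, 0.12, 0.993, -0.003]
contact_force: [-2.2, -10.8, -2.6]
finger_gap: 0.216
finger_force: 30.0
```

```bash
python3 -c "
from h import *
st();jst()"
```

```text
t 23.32 tcp [616.  -82.1  82.7] yaw_y 76.27 z [-0.001 -0.005 -1.   ] F [ -2.2 -10.8  -2.6] gap 20.1 30.0 q [-0.31  0.5   1.53 -0.01  1.11 -1.64]
jig xy [ 33.3 -46.9] jig F [  0.5 -11. ]
```

Emit:
arm_command(commands=[[[15,-0.0119,-0.0486,0,0,0,0],[15,-0.0119,-0.0486,0,0,0,0],[15,0,0,0.09,0,0,0],[15,0,0,0.09,0,0,0],[15,0,0,0.09,0,0,0],[15,-0.03,0.09,0,0,0,0],[15,-0.0556,0.165,0,0,0,0],[15,-0.0556,0.165,0,0,0,0],[15,-0.0556,0.165,0,0,0,0],[15,-0.0556,0.165,0,0,0,0],[15,-0.0556,0.165,0,0,0,0],[15,-0.0556,0.165,0,0,0,0]]])

```text
time_s: 24.82
eef_pos: [497.5, 218.2, 162.3]
tcp_rot: [-0.001, 0.12, 0.993, 0.0]
contact_force: [-0.4, 0.8, -0.7]
finger_gap: 0.218
finger_force: 30.0
```

Emit:
arm_command(commands=[[[15,-0.0556,0.165,0,0,0,0],[15,-0.0556,0.165,0,0,0,0],[15,0,0,0,0,0,0]]])

```text
time_s: 25.2
eef_pos: [463.1, 318.5, 162.3]
tcp_rot: [-0.002, 0.117, 0.993, 0.0]
contact_force: [0.7, -0.7, -0.8]
finger_gap: 0.212
finger_force: 30.0
```

Run:
```python
from h import *
st()
t=manip.get_image("top"); s=manip.get_image("side"); cv2.imwrite("pics/t7.png",t); cv2.imwrite("pics/s7.png",s)
t0=cv2.imread("pics/top0.png")
h=cv2.cvtColor(t0,cv2.COLOR_BGR2HSV); g=((h[...,0]>60)&(h[...,0]<90)&(h[...,1]>80)).astype(np.uint8); g[:, :120]=0;g[:,210:]=0
M=cv2.moments(g,True); c=(M["m10"]/M["m00"],M["m01"]/M["m00"]); print("mat",c,M["m00"],ray("top",c,3))
h=cv2.cvtColor(cv2.imread("pics/side0.png"),cv2.COLOR_BGR2HSV); g=((h[...,0]>60)&(h[...,0]<90)&(h[...,1]>80)).astype(np.uint8); g[:, :220]=0;g[:,275:]=0;g[:140]=0;g[170:]=0
M=cv2.moments(g,True); c=(M["m10"]/M["m00"],M["m01"]/M["m00"]); print("mat",c,M["m00"],ray("side",c,3))
f=lambda a,x,y,w,hh,k:cv2.resize(a[y:y+hh,x:x+w],None,fx=k,fy=k,interpolation=cv2.INTER_CUBIC)
cv2.imwrite("pics/m7.png",np.hstack([f(t,240,122,130,120,3),f(s,280,135,130,120,3)]))
```

```text
t 25.2 tcp [463.1 318.5 162.3] yaw_y 76.56 z [-0.003  0.001 -1.   ] F [ 0.7 -0.7 -0.8] gap 19.7 30.0 q [ 0.4   0.32  1.59  0.    1.23 -0.93]
mat (165.58223201174744, 230.9698972099853) 1362.0 [458.56284203 337.60002292]
mat (252.44862155388472, 154.5187969924812) 399.0 [458.71547492 332.48511571]
```

View pics/m7.png

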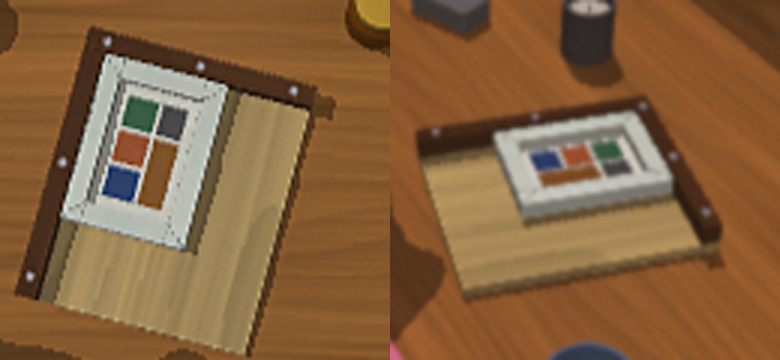

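The frame is flush against both fences with no gap. Its edges run parallel to them, with frame corner a at (107,54) sitting in the fence corner. Next I'll stand the tool on the mat.

Emit:
arm_command(commands=[[[15,-0.015,0.057,0,0,0,0],[15,0,0,-0.08,0,0,0],[15,0,0,-0.08,0,0,0],[15,0,0,-0.08,0,0,0],[15,0,0,-0.06,0,0,0],[15,0,0,0,0,0,0],[15,0,0,0,0,0,0]]])

```text
time_s: 26.18
eef_pos: [462.9, 332.2, 74.2]
tcp_rot: [0.0, 0.12, 0.993, 0.0]
contact_force: [0.4, -0.1, -1.1]
finger_gap: 0.212
finger_force: 30.0
```

Emit:
arm_command(commands=[[[15,0,0,-0.0033,0,0,0],[15,0,0,-0.0033,0,0,0],[15,0,0,0,0,0,0]]])

```text
time_s: 26.55
eef_pos: [462.3, 332.2, 71.8]
tcp_rot: [0.0, 0.12, 0.993, 0.0]
contact_force: [-0.4, 0.4, -1.2]
finger_gap: 0.216
finger_force: 30.0
```

```bash
python3 -c "
from h import *
st()"
```

```text
t 26.55 tcp [462.3 332.2  71.8] yaw_y 76.25 z [ 0.  0. -1.] F [-0.4  0.4 -1.2] gap 20.1 30.0 q [ 0.43  0.43  1.68 -0.    1.04 -0.9 ]
```

Centre it by (-4, +4) mm and lower until it touches.

Emit:
arm_command(commands=[[[15,-0.013,0.013,0,0,0,0],[15,0,0,-0.0033,0,0,0],[15,0,0,-0.0033,0,0,0],[15,0,0,0,0,0,0]]])

```text
time_s: 27.05
eef_pos: [458.3, 336.0, 69.4]
tcp_rot: [-0.0, 0.12, 0.993, -0.0]
contact_force: [-0.2, 0.1, -0.6]
finger_gap: 0.212
finger_force: 30.0
```

Emit:
arm_command(commands=[[[15,0,0,-0.0033,0,0,0],[15,0,0,0,0,0,0]]])

```text
time_s: 27.3
eef_pos: [458.5, 336.0, 68.7]
tcp_rot: [0.0, 0.12, 0.993, 0.0]
contact_force: [-1.1, -0.2, 0.2]
finger_gap: 0.213
finger_force: 30.0
```

Emit:
arm_command(commands=[[[15,0,0,-0.0033,0,0,0],[15,0,0,0,0,0,0]]])

```text
time_s: 27.55
eef_pos: [458.5, 336.1, 68.6]
tcp_rot: [0.0, 0.12, 0.993, 0.0]
contact_force: [-2.4, -1.2, 7.0]
finger_gap: 0.214
finger_force: 30.0
```

Emit:
arm_command(commands=[[[15,0,0,0.0025,0,0,0],[15,0,0,0,0,0,0],[30,0,0,0,0,0,0],[50,0,0,0,0,0,0],[80,0,0,0,0,0,0],[80,0,0,0,0,0,0],[80,0,0,0,0,0,0],[80,0,0,0.02,0,0,0],[80,0,0,0.06,0,0,0],[80,0,0,0.09,0,0,0],[80,0,0,0.1,0,0,0],[80,0,0,0.1,0,0,0]]])

```text
time_s: 29.05
eef_pos: [458.3, 336.0, 180.7]
tcp_rot: [0.0, 0.12, 0.993, 0.0]
contact_force: [0.8, 0.7, 0.3]
finger_gap: 0.861
finger_force: 0.0
```

Emit:
arm_command(commands=[[[80,0,0,0.1,0,0,0],[80,-0.1,0.1,0,0,0,0],[80,-0.1,0.15,0,0,0,0],[80,-0.1,0.15,0,0,0,0],[80,0,0.1,0,0,0,0],[80,0,0,0,0,0,0]]])

```text
time_s: 29.8
eef_pos: [367.7, 487.7, 209.5]
tcp_rot: [0.0, 0.118, 0.993, 0.0]
contact_force: [-0.2, -0.6, -0.5]
finger_gap: 0.859
finger_force: 0.0
```

Run:
```python
from h import *
st()
t=manip.get_image("top");s=manip.get_image("side"); cv2.imwrite("pics/t8.png",t)
p=[458.5,336,JIG[2]]
for n,a,ref in(("side",s,"pics/side0.png"),("top",t,"pics/top0.png")):
    k=[(0,0,123),(0,-10,80),(0,-18,18),(0,-10,132)]
    print(n,[(u.round(0).tolist(),a[int(round(u[1])),int(round(u[0]))].tolist()) for u in proj(n,place(p,k))])
    d=(cv2.absdiff(a,cv2.imread(ref)).max(2)>40).astype(np.uint8); m,l,q,c=cv2.connectedComponentsWithStats(d)
    print([q[i].tolist() for i in range(1,m) if q[i,4]>25])
f7=cv2.imread("pics/t7.png"); print("frame moved px",int((cv2.absdiff(t,f7).max(2)>30)[122:245,240:350].sum()))
```

```text
t 29.8 tcp [367.7 487.7 209.5] yaw_y 76.41 z [ 0.  0. -1.] F [-0.2 -0.6 -0.5] gap 79.9 0.0 q [ 0.74  0.37  1.4   0.    1.37 -0.59]
side [([248.0, 124.0], [33, 54, 117]), ([250.0, 137.0], [41, 68, 95]), ([252.0, 153.0], [16, 23, 35]), ([248.0, 123.0], [58, 96, 141])]
[[183, 28, 20, 7, 86], [111, 31, 23, 7, 98], [182, 36, 27, 22, 360], [109, 38, 29, 22, 413], [137, 56, 9, 10, 36], [187, 64, 25, 20, 308], [113, 68, 28, 29, 384], [14, 113, 55, 62, 2046], [247, 126, 6, 18, 62], [247, 144, 11, 14, 98], [199, 155, 48, 59, 1084], [119, 164, 61, 93, 1775], [306, 172, 69, 51, 2399], [0, 205, 76, 26, 1109], [123, 206, 121, 186, 5065], [338, 244, 17, 30, 204], [38, 262, 62, 26, 922], [353, 302, 9, 8, 53], [63, 347, 9, 16, 35], [20, 365, 102, 35, 2265]]
top [([150.0, 231.0], [74, 116, 150]), ([160.0, 232.0], [28, 46, 63]), ([170.0, 233.0], [10, 17, 30]), ([152.0, 232.0], [2, 8, 57])]
[[260, 140, 77, 91, 3795], [144, 224, 30, 16, 256], [380, 227, 20, 16, 223], [186, 235, 14, 8, 56], [412, 237, 9, 9, 54], [0, 245, 89, 116, 3912], [140, 261, 121, 60, 2194], [226, 278, 113, 88, 2237], [124, 330, 140, 70, 3239], [8, 356, 30, 12, 117], [32, 358, 36, 42, 793], [0, 361, 25, 12, 53], [319, 364, 72, 36, 483], [0, 367, 13, 33, 197], [28, 374, 6, 13, 34], [5, 391, 25, 9, 166]]
frame moved px 277
```

Run:
```python
from h import *
t=cv2.imread("pics/t8.png");f7=cv2.imread("pics/t7.png");t0=cv2.imread("pics/top0.png")
d=(cv2.absdiff(t,f7).max(2)>30).astype(np.uint8)[122:245,240:350]; m,l,q,c=cv2.connectedComponentsWithStats(d); print(q[1:][q[1:,4]>8].tolist())
for n,a in(("0",t0),("8",t)):
    h=cv2.cvtColor(a,cv2.COLOR_BGR2HSV); p=((h[...,0]>160)&(h[...,1]>80)).astype(np.uint8); p[:240]=0; p[:,300:]=0; p[:,:190]=0
    print(n,cv2.boundingRect(p))
    w=((h[...,1]<45)&(h[...,2]>120)).astype(np.uint8); w[:122]=0;w[245:]=0;w[:,:240]=0;w[:,350:]=0; print(cv2.minAreaRect(cv2.findNonZero(cv2.morphologyEx(w,cv2.MORPH_OPEN,np.ones((3,3))))))
```

```text
[[0, 113, 35, 10, 189], [51, 116, 21, 7, 88]]
0 (200, 250, 62, 71)
((301.8000183105469, 194.4000244140625), (42.93250274658203, 57.24333572387695), 26.56505012512207)
8 (200, 250, 62, 71)
((287.65020751953125, 171.95379638671875), (42.35272216796875, 57.3220100402832), 15.376252174377441)
```

Nothing else moved: the only differences near the frame are arm shadows. The frame's angle in the image is 15.4°, matching the fences. I'll hand it in.

```bash
python3 -c "
from station import manip
print(manip.finish_job())"
```

```text
the job is handed in; nothing more can be done
None
```

The job is handed in after about 30 s of robot time: in the last pictures the frame sits flush against both fences and the push tool stands upright on the green mat. The frame was pushed only with the rubber foot, with readings up to about 11 N, and I saw nothing else on the desk moved.

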